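# Index the bur stand three stations

### The arm

A 6-joint arm with a two-finger parallel gripper is mounted at the origin on the work surface. World frame = base frame: x ahead of the robot, y to its left, z up, the work surface at z = 0. Lengths are in mm, angles in rad, forces in N, time in s.
With the tool pointing down it reaches from about 275 to 1000 mm from the base axis. Payload 8.4 kg.
Tool frame: the origin (TCP) lies at the very end of the fingers, on their centre line; the grasp point (between the pads) lies 19 mm behind it; z points along the fingers, y is the direction in which the jaws open and shut (so a half turn about z gives the same grasp; the last joint's range is limited). The gripper opens to 85 mm and grips with 20 to 120 N. Pads are 22 mm wide; open, the fingers measure 114 mm over their backs; the gripper's body (76 mm by 85 mm) begins 54 mm behind the grasp point. The pads swing forward as they close: fully open they stand 13 mm farther back than shut.
Start: joints at [1.346, 0.353, 1.633, -0, 1.155, -0.002], TCP at [138.099, 609.554, 231.281] pointing down, gripper open.
Joint ranges: [-2.63, 2.63], [-0.92, 2.1], [0.06, 2.66], [-1.3, 4.44], [0, 2.69], [-3.02, 3.02]. Speed limits (rad/s): [2.22, 2.22, 2.79, 3.14, 3.14, 3.14].

### API

Orientations are given as [roll, pitch, yaw] about the fixed x, y, z axes, in that order (R = Rz(yaw) Ry(pitch) Rx(roll)).
In Python, from rig import readout, grab_frame, calibration, r gives the robot as it stands. The module is installed in compiled form; this text tells all that it offers.
- The arm moves only by the tool play_rows, never from a script. Its argument "rows" is a list of rows, each a list of 3 entries, a list of its own where there are three numbers: the closure in counts, from 0 (fully open) to 255 (shut), then the shift along the tool's x, y, z in cm, then the turn, a rotation vector about the tool's x, y, z in rad. In form: [[gripper, [dx, dy, dz], [rx, ry, rz]], ...]. A call has 1 to 12 rows; each row is the pose to reach, as a shift and turn from the pose commanded when the call began, along the tool's axes at that moment; what a row does not reach only later rows make up. A row lasts 1/12 s, in which the tool goes at most 41.7 mm and 7.16 degrees, less where a joint would pass 70% of its speed; a pose out of reach is approached as far as the arm can. A call with a gripper value outside its range is refused whole. The fingers move at their own pace and stop on an object; "squeeze" is the grip in N (left out, the last holds). Time passes only in rows, so rows that repeat a pose let the fingers close. It gives the time, the measured TCP pose, the force and the opening at its end, in the units of the state.
- readout.sense(): the state, without advancing time (a new reading comes with each control period).
- grab_frame(name): name is "side" or "top"; returns (picture, depth): 480x640x3 uint8, red, green, blue; 480x640 float32, mm along the optical axis (not along the pixel's ray), 0 where there is no reading.
- calibration(name): a dict with "vfov" (degrees; the focal length in pixels is half the picture's height over the tangent of half this angle, whatever the lens; pixels are square), "cx", "cy" (the principal point, pixels), "cam_to_world" (4x4, takes a point from camera to world coordinates). Camera axes: x right, y down, z forward; pixel columns grow to the right and rows downward; lengths in mm; the calibration is good to about 2 mm. A picture is of the moment at which its call begins. calibration takes no time and is no camera call.
- r.sign_off(): hands the job in, once; it reports no verdict.
The state is a dict: "clock": time; "qpos": joint angles; "qvel": joint speeds; "joint_efforts": joint torques, N m; "eef_pos": TCP position; "tcp_rot": TCP orientation; "contact_force": force on the tool from outside, world axes, zero at the start; "wrist_torque": the same for the moment, N m; "opening": opening from 0.0 (shut) to 1.0 (fully open).
Only numpy, scipy, OpenCV 4.12 (cv2) and the standard library are available. Lean on these libraries where they do the work, as an engineer would, in place of code of your own. Each camera call takes 0.05 s, during which the arm holds its last target.

### The job

On the jeweller's bench, press the orange lever of the ratchet bur stand fully down three times, letting it spring right back up after each press, so that the red-collared bur comes round to the brass pointer. Three presses, no more, and leave the stand with the blue lever alone.

Things in the scene. Friction and masses are not known exactly. Their poses are not given: they have to be found in the camera images.
- orange_pad (a point): Centre of the top of the round orange press pad (42 mm wide, 12 mm thick) at the end of the sprung lever, 72 mm above the bench at rest, 42 mm when fully down (then tilted 20 degrees): press straight down 30 mm on its middle. Its x axis points along the lever to the stand, z up out of the pad. Left or right on the bench, the lever within 30 degrees of pointing at the robot's side.
- orange_lever (a joint): Angle of the orange lever, 85 mm from hinge to pad: 0 at rest (up), 0.35 rad at its lower stop. A spring returns it; the push at the pad grows from about 3.5 to 7 N. A full press turns the carousel one station by a ratchet, on the downstroke after a little free play; it must come right up to catch the next.
- orange_carousel (a joint): Angle of the 92 mm wooden bur carousel on the same fixed dark stand (108 mm square), its axis 150 mm from the pad, bur tops 109 mm above the bench. 0 at the start, grows anticlockwise from above, one station = 30 degrees = 0.524 rad. The red-collared bur starts three stations before the brass pointer (on the side away from the lever).
- blue_lever (a joint): Angle of the lever of the other stand, of the same size and shape but with a blue pad and a green-collared bur, on the other half of the bench, its pad at least 110 mm from the orange pad: 0 at rest (up), 0.35 rad fully down. Not to be pressed.

How it is judged:
By the outcome, as a careful person would: the job done as asked, in the order asked, and still so for the second after the job is handed in, with the robot touching nothing.
It also fails if it takes over 40 s, if anything falls off the work surface, if the arm or the gripper's body presses on something with over 40 N, if the wrist force passes 120 N, or if a joint passes its speed limit or range.

## Working session

There is one attempt and no reset: what is moved stays moved. The work goes in short steps, Python scripts to look and compute and a tool call to move; the robot and the scene stay as the last step left them, time stands still between calls to the robot, and variables do not carry over. Pictures are saved under pics/ and viewed, and the job is handed in when it is done.

Besides the shell and the picture viewer there is one more tool, called after "Emit:" in YAML: its name, and indented under it one key for each argument. play_rows: Moves the arm, as the interface text tells. Its arguments: {"type":"object","properties":{"rows":{"type":"array"},"squeeze":{"type":"number"}},"required":["rows"]}

```bash
mkdir -p pics
python3 - <<'E'
from rig import readout, grab_frame, calibration, r
import cv2,numpy as np
s=readout.sense();print(s)
for n in("top","side"):
    p,d=grab_frame(n);cv2.imwrite(f"pics/{n}0.png",p[...,::-1]);np.save(f"pics/{n}0.npy",d);print(n,calibration(n))
E
```

```text
{'clock': 0.0, 'qpos': array([ 1.34562568e+00,  3.53653572e-01,  1.63412228e+00,  9.42715984e-06,
        1.15521951e+00, -2.44166248e-03]), 'qvel': array([ 0.00149155, -0.00036982,  0.00173264,  0.00040687,  0.00024835,
        0.00100135]), 'joint_efforts': array([ 8.11595019e-04, -6.05266070e+01, -3.42067623e+01,  1.63537861e-04,
        9.59754456e-03, -1.76651815e-05]), 'eef_pos': array([137.97371053, 609.09219517, 230.56337407]), 'tcp_rot': array([-3.14018997e+00, -1.20443290e-05,  2.91885985e+00]), 'contact_force': array([ 0.129009  , -0.01007254, -0.50082129]), 'wrist_torque': array([-0.00543538, -0.01658408, -0.04306326]), 'opening': 1.0029225380190292}
top {'vfov': 44.12100047868248, 'cx': 317.58144399528794, 'cy': 226.60773082092285, 'cam_to_world': array([[-1.65258883e-02, -9.84524741e-01,  1.74464695e-01,
         4.50822450e+02],
       [-9.99690184e-01,  1.95176837e-02,  1.54465304e-02,
        -2.84953349e+01],
       [-1.86126381e-02, -1.74155375e-01, -9.84542267e-01,
         1.02027538e+03],
       [ 0.00000000e+00,  0.00000000e+00,  0.00000000e+00,
         1.00000000e+00]])}
side {'vfov': 56.298342444624346, 'cx': 324.45423141836784, 'cy': 246.71418726136622, 'cam_to_world': array([[-9.87191708e-01, -1.02740700e-01,  1.22052774e-01,
         4.87605563e+02],
       [-1.57519514e-01,  5.06367685e-01, -8.47808569e-01,
         6.63514549e+02],
       [ 2.53008656e-02, -8.56175283e-01, -5.16065645e-01,
         5.11175783e+02],
       [ 0.00000000e+00,  0.00000000e+00,  0.00000000e+00,
         1.00000000e+00]])}
```

View pics/top0.png

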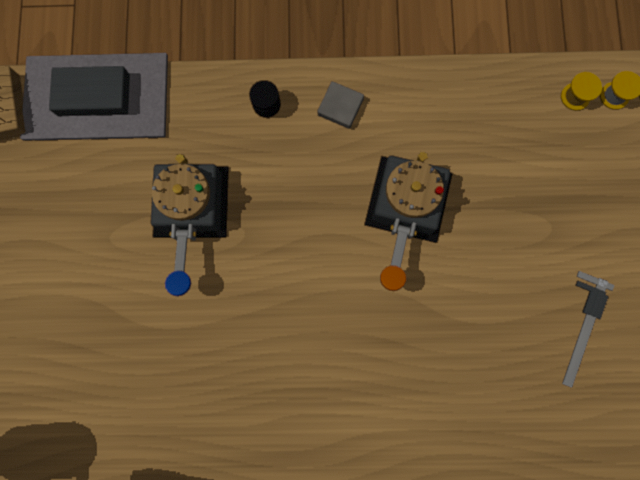

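View pics/side0.png

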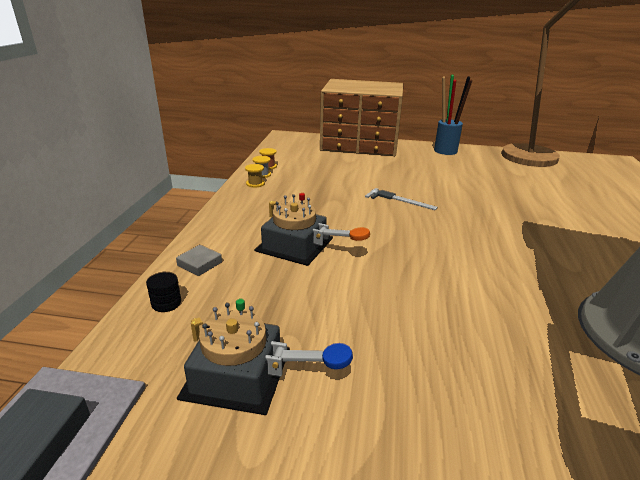

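The top view shows the orange pad at about (393,278) and its carousel at about (415,188), with the red bur at (439,190). The blue pad is at (178,283). Next I'll measure their positions.

```bash
cat > h.py <<'E'
import numpy as np,cv2
from rig import calibration
def px(n,u,v,d):
    c=calibration(n);f=240/np.tan(np.radians(c["vfov"]/2));T=c["cam_to_world"]
    p=np.array([(u-c["cx"])/f*d,(v-c["cy"])/f*d,d,1]);return (T@p)[:3]
def ray(n,u,v,z):
    o=calibration(n)["cam_to_world"][:3,3];p=px(n,u,v,1.);w=p-o
    return o+w*(z-o[2])/w[2]
E
python3 - <<'E'
from h import *
for n in("top","side"):
    im=cv2.imread(f"pics/{n}0.png");d=np.load(f"pics/{n}0.npy");hsv=cv2.cvtColor(im,cv2.COLOR_BGR2HSV)
    for nm,lo,hi in(("orange",(5,210,120),(14,255,255)),("blue",(105,180,80),(125,255,255)),("red",(0,220,80),(3,255,255))):
        m=cv2.inRange(hsv,lo,hi);k,l,st,ce=cv2.connectedComponentsWithStats(m)
        for i in range(1,k):
            if st[i,4]>25:
                q=l==i;vs,us=np.nonzero(q&(d>0));P=np.array([px(n,u,v,d[v,u]) for u,v in zip(us,vs)])
                print(n,nm,st[i],ce[i].round(1),np.median(P,0).round(1),(np.ptp(P,axis=0)).round(),P[:,2].max().round(),"ray72",ray(n,*ce[i],72).round(1))
print("hub",ray("top",416.5,187,100),ray("top",393,278,72))
v,u=187,410;print(px("top",u,v,np.load("pics/top0.npy")[v,u]))
cv2.imwrite("pics/crop.png",cv2.resize(cv2.imread("pics/top0.png")[140:300,350:470],None,fx=4,fy=3.75,interpolation=cv2.INTER_CUBIC))
E
```

```text
top orange [394 267  11  11  32] [400.2 271.7] [ 543.4 -145.4   69.2] [17. 16.  9.] 73.0 ray72 [ 542.9 -144.7   72. ]
top blue [166 272  24  23 430] [177.3 282.8] [531.4 213.2  71.9] [36. 38. 12.] 77.0 ray72 [531.7 213.3  72. ]
top red [436 187   7   6  34] [439.  189.7] [ 667.3 -206.2  109.1] [ 9. 10.  6.] 112.0 ray72 [ 676.2 -213.5   72. ]
side orange [350 228  20  12 180] [359.7 233.2] [ 530.3 -122.9   71.6] [39. 38. 13.] 77.0 ray72 [ 530.4 -123.8   72. ]
side blue [323 344  29  25 582] [337.3 355.7] [529.3 220.6  71.3] [40. 40. 17.] 76.0 ray72 [529.4 220.7  72. ]
hub [ 674.80827766 -172.60582453  100.        ] [ 533.08370957 -132.75493121   72.        ]
[ 679.4978289  -164.95647806   81.64571021]
```

View pics/crop.png

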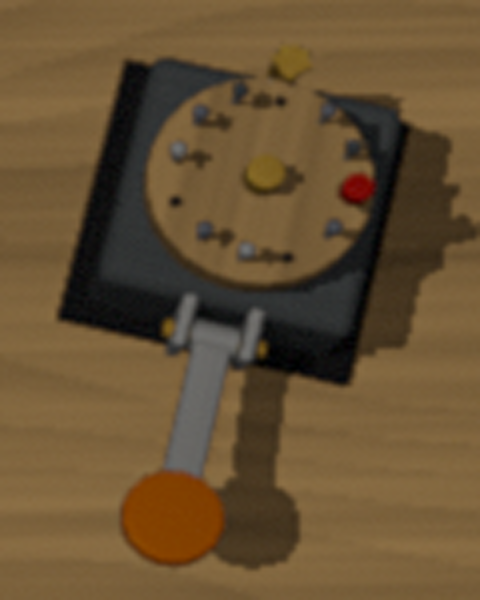

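The pad comes out at about (532,-131,72) and the hub about 147 mm away, against 150 given, so the numbers agree. The lever yaw is about -16°, and the tool is already aligned with it to within 3°. I'll shut the gripper and fly over.

Emit:
play_rows:
  rows:
    - [255,[-2,-2.3,0],[0,0,0]]
    - [255,[-54.8,-63.5,0],[0,0,0]]
    - [255,[-54.8,-63.5,0],[0,0,0]]
    - [255,[-54.8,-63.5,0],[0,0,0]]
    - [255,[-54.8,-63.5,0],[0,0,0]]
    - [255,[-54.8,-63.5,0],[0,0,0]]
    - [255,[-54.8,-63.5,0],[0,0,0]]
    - [255,[-54.8,-63.5,0],[0,0,0]]
    - [255,[-54.8,-63.5,0],[0,0,0]]
    - [255,[-54.8,-63.5,0],[0,0,0]]
    - [255,[-54.8,-63.5,0],[0,0,0]]
    - [255,[-54.8,-63.5,0],[0,0,0]]

```text
clock: 1.1
eef_pos: [368.1, 176.1, 231.3]
tcp_rot: [3.141, 0.0, 2.919]
contact_force: [0.8, 0.2, 0.2]
opening: 0.005
```

```bash
cat > go.py <<'E'
import sys,numpy as np
from rig import readout
from scipy.spatial.transform import Rotation as R
s=readout.sense();r=R.from_euler('xyz',s['tcp_rot'])
t=np.array(eval(sys.argv[1]),float)
print(s['clock'],s['eef_pos'].round(1),s['tcp_rot'].round(3),s['opening'].round(2),s['contact_force'].round(1),"shift cm",(r.inv().apply(t-s['eef_pos'])/10).round(2))
E
python3 go.py "[532,-131,230]"
```

```text
Traceback (most recent call last):
  File "go.py", line 6, in <module>
    print(s['clock'],s['eef_pos'].round(1),s['tcp_rot'].round(3),s['opening'].round(2),s['contact_force'].round(1),"shift cm",(r.inv().apply(t-s['eef_pos'])/10).round(2))
                                                                 ^^^^^^^^^^^^^^^^^^
AttributeError: 'float' object has no attribute 'round'
```

```bash
sed -i "s/s\['opening'\].round(2)/round(s['opening'],2)/" go.py; python3 go.py "[532,-131,230]"
```

```text
1.1 [368.1 176.1 231.3] [3.141 0.    2.919] 0.0 [0.8 0.2 0.2] shift cm [-22.76 -26.34   0.13]
```

Emit:
play_rows:
  rows:
    - [255,[-22.6,-26.2,0],[0,0,0]]
    - [255,[-22.6,-26.2,0],[0,0,0]]
    - [255,[-22.6,-26.2,0],[0,0,0]]
    - [255,[-22.6,-26.2,0],[0,0,0]]
    - [255,[-22.6,-26.2,0],[0,0,0]]
    - [255,[-22.6,-26.2,0],[0,0,0]]
    - [255,[-22.6,-26.2,0],[0,0,0]]
    - [255,[-22.6,-26.2,0],[0,0,0]]
    - [255,[-22.6,-26.2,0],[0,0,0]]
    - [255,[-22.6,-26.2,0],[0,0,0]]
    - [255,[-22.6,-26.2,0],[0,0,0]]
    - [255,[-22.6,-26.2,0],[0,0,0]]

```text
clock: 2.1
eef_pos: [529.4, -126.2, 230.9]
tcp_rot: [3.141, -0.002, 2.919]
contact_force: [-0.2, 0.8, -0.6]
opening: 0.005
```

```bash
python3 go.py "[532,-131,100]"
```

```text
2.1 [ 529.4 -126.2  230.9] [ 3.141e+00 -2.000e-03  2.919e+00] 0.01 [-0.2  0.8 -0.6] shift cm [-0.38 -0.41 13.09]
```

Emit:
play_rows:
  rows:
    - [255,[-0.3,-0.3,4],[0,0,0]]
    - [255,[-0.3,-0.3,8],[0,0,0]]
    - [255,[-0.3,-0.3,11],[0,0,0]]
    - [255,[-0.3,-0.3,13],[0,0,0]]
    - [255,[-0.3,-0.3,13],[0,0,0]]
    - [255,[-0.3,-0.3,13],[0,0,0]]

```text
clock: 2.6
eef_pos: [531.7, -129.5, 101.0]
tcp_rot: [3.141, -0.002, 2.92]
contact_force: [0.1, -0.7, 1.6]
opening: -0.001
```

```bash
python3 go.py "[532,-131,74]"
python3 - <<'E'
from h import *
from rig import grab_frame
for n,(a,b,c,e) in {"top":(130,310,330,490),"side":(150,290,240,420)}.items():
    p,d=grab_frame(n);cv2.imwrite(f"pics/{n}1.png",cv2.resize(p[a:b,c:e,::-1],None,fx=4 if n=="side" else 3.3,fy=4 if n=="side" else 3.3,interpolation=cv2.INTER_CUBIC))
E
```

```text
2.6 [ 531.7 -129.5  101. ] [ 3.141e+00 -2.000e-03  2.920e+00] -0.0 [ 0.1 -0.7  1.6] shift cm [-0.07 -0.14  2.7 ]
```

View pics/side1.png

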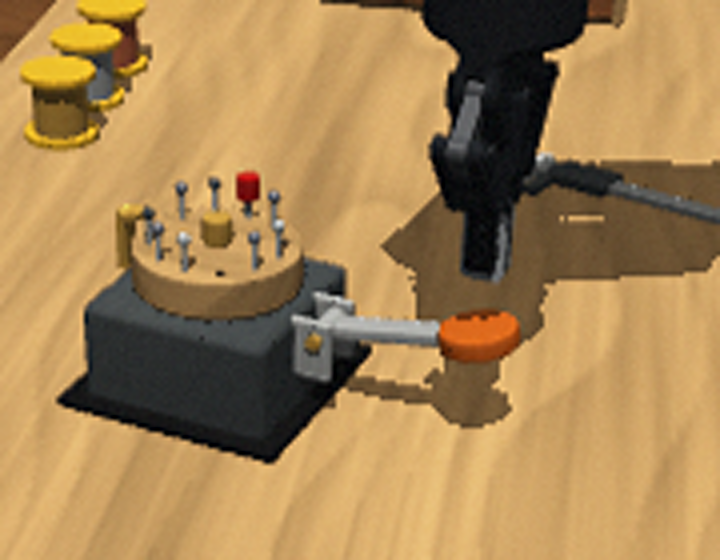

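View pics/top1.png

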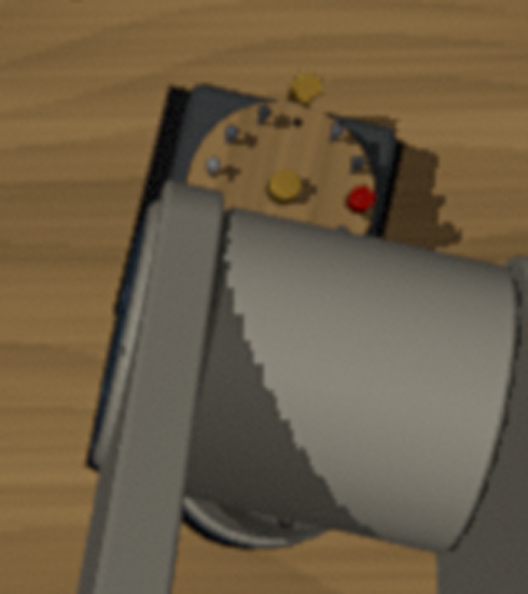

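The side crop shows the shut fingertips at about (487,277), above the orange pad top at about (480,325). They are centred to within about 3 mm, so I'll shift slightly toward the stand. First press: down to about 46 mm, then check the force.

Emit:
play_rows:
  rows:
    - [255,[-0.25,-0.1,1.2],[0,0,0]]
    - [255,[-0.25,-0.1,2.2],[0,0,0]]
    - [255,[-0.25,-0.1,2.8],[0,0,0]]
    - [255,[-0.25,-0.1,3.3],[0,0,0]]
    - [255,[-0.25,-0.1,3.8],[0,0,0]]
    - [255,[-0.25,-0.1,4.3],[0,0,0]]
    - [255,[-0.25,-0.1,4.8],[0,0,0]]
    - [255,[-0.25,-0.1,5.2],[0,0,0]]
    - [255,[-0.25,-0.1,5.4],[0,0,0]]
    - [255,[-0.25,-0.1,5.4],[0,0,0]]
    - [255,[-0.25,-0.1,5.4],[0,0,0]]

```text
clock: 3.62
eef_pos: [533.8, -132.3, 46.9]
tcp_rot: [3.142, -0.002, 2.919]
contact_force: [-4.0, 1.5, 6.1]
opening: 0.003
```

```bash
cat > look.py <<'E'
import sys
from h import *
from rig import grab_frame
t=sys.argv[1]
for n,(a,b,c,e) in {"top":(130,310,330,490),"side":(180,270,240,390)}.items():
    p,d=grab_frame(n);p=p[...,::-1];k=2 if n=="top" else 5
    cv2.imwrite(f"pics/{n}{t}.png",cv2.resize(p[a:b,c:e],None,fx=k,fy=k,interpolation=cv2.INTER_CUBIC))
    hsv=cv2.cvtColor(np.ascontiguousarray(p),cv2.COLOR_BGR2HSV);m=cv2.inRange(hsv,(0,220,80),(3,255,255));m[:,:230]=0
    kk,l,st,ce=cv2.connectedComponentsWithStats(m)
    for i in range(1,kk):
        if st[i,4]>8: print(n,"red",st[i,4],ce[i].round(1),ray(n,*ce[i],107).round(1))
E
python3 go.py "[532,-131,42]"; python3 look.py 2
```

```text
3.6167 [ 533.8 -132.3   46.9] [ 3.142e+00 -2.000e-03  2.919e+00] 0.0 [-4.   1.5  6.1] shift cm [0.2  0.08 0.49]
top red 39 [439.1 179.9] [ 683.9 -207.7  107. ]
side red 16 [453.8  86.6] [  237.2 -1474.    107. ]
side red 24 [452.   99.2] [  265.7 -1220.3   107. ]
side red 24 [449.8 115.7] [ 294.5 -959.9  107. ]
side red 23 [294.5 195.2] [ 680.1 -199.3  107. ]
```

View pics/side2.png

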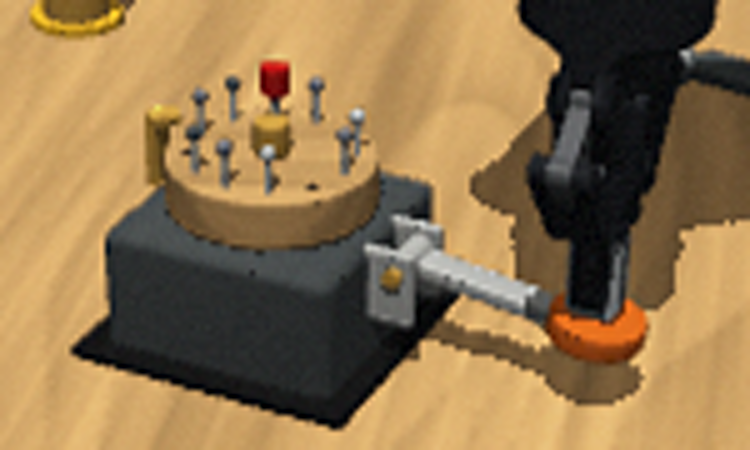

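The pad is pressed under the fingertips, at about (600,325), and the carousel has turned part of a station. I'll creep down toward the stop.

Emit:
play_rows:
  rows:
    - [255,[0,0,0.1],[0,0,0]]
    - [255,[0,0,0.2],[0,0,0]]
    - [255,[0,0,0.2],[0,0,0]]

```text
clock: 3.97
eef_pos: [533.9, -132.3, 45.1]
tcp_rot: [3.142, -0.002, 2.919]
contact_force: [-4.2, 1.1, 8.1]
opening: 0.001
```

```bash
python3 look.py 3
```

```text
top red 37 [438.9 179.1] [ 685.1 -207.5  107. ]
side red 24 [453.4  88.3] [  242.  -1434.6   107. ]
side red 38 [450.1 112.7] [  290.1 -1002.1   107. ]
side red 26 [293.9 195.4] [ 681.1 -198.   107. ]
```

Emit:
play_rows:
  rows:
    - [255,[0,0,0.1],[0,0,0]]
    - [255,[0,0,0.2],[0,0,0]]
    - [255,[0,0,0.2],[0,0,0]]

```text
clock: 4.32
eef_pos: [534.0, -132.3, 43.4]
tcp_rot: [3.142, -0.002, 2.919]
contact_force: [-4.4, 1.2, 11.5]
opening: -0.004
```

```bash
python3 look.py 4
```

```text
top red 41 [438.8 178.3] [ 686.5 -207.3  107. ]
side red 18 [453.9  84.4] [  232.1 -1523.8   107. ]
side red 13 [452.3  97. ] [  261.1 -1260.    107. ]
side red 10 [451.4 104.1] [  274.7 -1135.3   107. ]
side red 12 [450.4 110.5] [  286.3 -1034.3   107. ]
side red 15 [448.9 119.7] [ 301.5 -905.   107. ]
side red 25 [293.2 195.4] [ 682.7 -197.8  107. ]
```

Emit:
play_rows:
  rows:
    - [255,[0,0,0.1],[0,0,0]]
    - [255,[0,0,0.15],[0,0,0]]
    - [255,[0,0,0.15],[0,0,0]]

```text
clock: 4.67
eef_pos: [534.1, -132.3, 42.9]
tcp_rot: [3.142, -0.002, 2.919]
contact_force: [-9.3, 2.0, 23.7]
opening: -0.001
```

```bash
python3 look.py 5
```

```text
top red 40 [438.6 178.2] [ 686.7 -207.1  107. ]
side red 33 [453.4  89.5] [  244.4 -1408.7   107. ]
side red 20 [451.1 105.6] [  277.8 -1110.6   107. ]
side red 13 [449. 120.] [ 301.5 -901.6  107. ]
side red 27 [293.  195.4] [ 683.  -197.7  107. ]
```

The force jumped to 24 N with almost no further motion, so that's the lower stop. Now I'll release fully.

Emit:
play_rows:
  rows:
    - [255,[0,0,-0.5],[0,0,0]]
    - [255,[0,0,-1.1],[0,0,0]]
    - [255,[0,0,-1.8],[0,0,0]]
    - [255,[0,0,-2.6],[0,0,0]]
    - [255,[0,0,-3.5],[0,0,0]]
    - [255,[0,0,-4.5],[0,0,0]]
    - [255,[0,0,-4.5],[0,0,0]]
    - [255,[0,0,-4.5],[0,0,0]]
    - [255,[0,0,-4.5],[0,0,0]]

```text
clock: 5.52
eef_pos: [534.6, -132.4, 86.6]
tcp_rot: [3.142, -0.0, 2.919]
contact_force: [0.0, -0.6, 0.0]
opening: 0.002
```

```bash
python3 look.py 6
python3 - <<'E'
from h import *
h=ray("top",416.5,187,100)[:2]
for q in((439,189.7),(438.6,178.2)):
    p=ray("top",*q,107)[:2]-h;print(p,np.degrees(np.arctan2(p[1],p[0])),np.hypot(*p))
E
```

```text
top red 39 [438.8 178.2] [ 686.6 -207.3  107. ]
side red 15 [454.1  84.1] [  230.7 -1530.    107. ]
side red 28 [451.8 100.3] [  268.  -1200.3   107. ]
side red 24 [449.4 116.9] [ 296.9 -943.2  107. ]
side red 25 [293.2 195.4] [ 682.7 -198.   107. ]
[ -6.82532579 -34.08633535] -101.32295679956901 34.762959162815086
[ 11.8658739  -34.42956998] -70.98390072526841 36.41695007321315
```

View pics/side6.png

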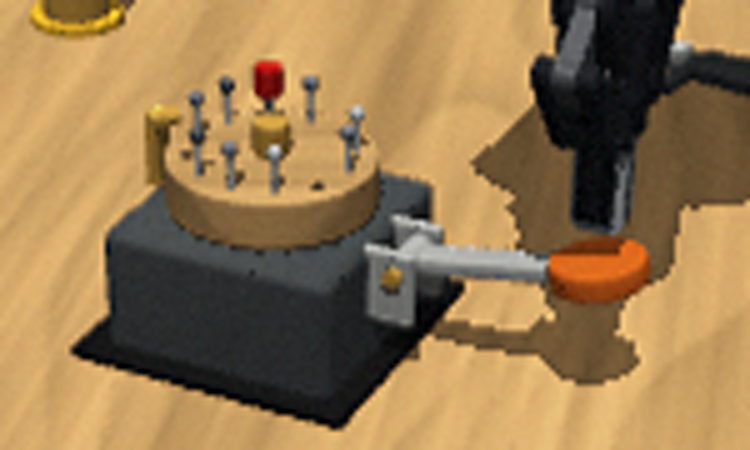

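The red bur moved 30.3°, one station, and held. The lever is back up and level at about (480,262), clear of the fingers. Second press, with the same depth.

Emit:
play_rows:
  rows:
    - [255,[0,0,0.8],[0,0,0]]
    - [255,[0,0,1.4],[0,0,0]]
    - [255,[0,0,1.9],[0,0,0]]
    - [255,[0,0,2.4],[0,0,0]]
    - [255,[0,0,2.9],[0,0,0]]
    - [255,[0,0,3.4],[0,0,0]]
    - [255,[0,0,3.8],[0,0,0]]
    - [255,[0,0,4.1],[0,0,0]]
    - [255,[0,0,4.3],[0,0,0]]
    - [255,[0,0,4.45],[0,0,0]]
    - [255,[0,0,4.5],[0,0,0]]
    - [255,[0,0,4.5],[0,0,0]]

```text
clock: 6.62
eef_pos: [533.9, -132.2, 42.7]
tcp_rot: [3.142, -0.002, 2.919]
contact_force: [-10.3, 3.3, 27.3]
opening: 0.001
```

```bash
python3 look.py 7
```

```text
top red 38 [432.  168.5] [ 702.8 -197.4  107. ]
side red 31 [453.4  89.1] [  243.5 -1418.2   107. ]
side red 16 [450.9 105.2] [  278.1 -1117.    107. ]
side red 20 [449.4 118. ] [ 298.2 -928.7  107. ]
side red 24 [285.  196.4] [ 698.5 -189.2  107. ]
```

Stop reached at 27 N. Releasing.

Emit:
play_rows:
  rows:
    - [255,[0,0,-0.5],[0,0,0]]
    - [255,[0,0,-1.1],[0,0,0]]
    - [255,[0,0,-1.8],[0,0,0]]
    - [255,[0,0,-2.6],[0,0,0]]
    - [255,[0,0,-3.5],[0,0,0]]
    - [255,[0,0,-4.5],[0,0,0]]
    - [255,[0,0,-4.5],[0,0,0]]
    - [255,[0,0,-4.5],[0,0,0]]
    - [255,[0,0,-4.5],[0,0,0]]

```text
clock: 7.47
eef_pos: [534.6, -132.4, 86.6]
tcp_rot: [3.142, -0.0, 2.919]
contact_force: [0.3, -0.2, -0.6]
opening: -0.003
```

```bash
python3 look.py 8
```

```text
top red 37 [432.1 168.5] [ 702.7 -197.5  107. ]
side red 11 [454.4  82.5] [  226.4 -1568.1   107. ]
side red 64 [451. 106.] [  278.7 -1104.6   107. ]
side red 24 [284.9 196.4] [ 698.7 -189.   107. ]
```

View pics/side8.png

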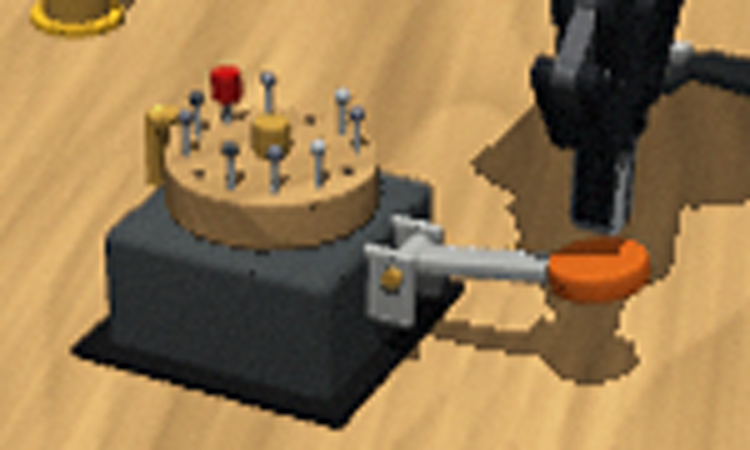

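The lever is fully up and the red bur, at about (227,85), has moved another station. Third press.

Emit:
play_rows:
  rows:
    - [255,[0,0,0.8],[0,0,0]]
    - [255,[0,0,1.4],[0,0,0]]
    - [255,[0,0,1.9],[0,0,0]]
    - [255,[0,0,2.4],[0,0,0]]
    - [255,[0,0,2.9],[0,0,0]]
    - [255,[0,0,3.4],[0,0,0]]
    - [255,[0,0,3.8],[0,0,0]]
    - [255,[0,0,4.1],[0,0,0]]
    - [255,[0,0,4.3],[0,0,0]]
    - [255,[0,0,4.45],[0,0,0]]
    - [255,[0,0,4.5],[0,0,0]]
    - [255,[0,0,4.5],[0,0,0]]

```text
clock: 8.57
eef_pos: [533.9, -132.2, 42.7]
tcp_rot: [3.142, -0.002, 2.919]
contact_force: [-8.8, 1.8, 26.7]
opening: 0.0
```

```bash
python3 look.py 9
```

```text
top red 31 [421.6 163.4] [ 711.5 -181.3  107. ]
side red 9 [454.3  82. ] [  225.4 -1581.3   107. ]
side red 44 [451.9  99.8] [  266.8 -1208.3   107. ]
side red 10 [448.8 120.7] [ 302.8 -892.4  107. ]
side red 22 [279.2 199.1] [ 707.4 -173.4  107. ]
```

Emit:
play_rows:
  rows:
    - [255,[0,0,-0.5],[0,0,0]]
    - [255,[0,0,-1.1],[0,0,0]]
    - [255,[0,0,-1.8],[0,0,0]]
    - [255,[0,0,-2.6],[0,0,0]]
    - [255,[0,0,-3.5],[0,0,0]]
    - [255,[0,0,-5.5],[0,0,0]]
    - [255,[0,0,-8.5],[0,0,0]]
    - [255,[0,0,-11.5],[0,0,0]]
    - [255,[0,0,-13.5],[0,0,0]]
    - [255,[0,0,-14.5],[0,0,0]]
    - [255,[0,0,-14.5],[0,0,0]]
    - [255,[0,0,-14.5],[0,0,0]]

```text
clock: 9.67
eef_pos: [534.6, -132.4, 186.4]
tcp_rot: [-3.142, 0.0, 2.919]
contact_force: [0.1, -0.3, -0.5]
opening: 0.004
```

```bash
python3 look.py 10; python3 go.py "[0,0,0]"
python3 - <<'E'
from h import *
h=ray("top",416.5,187,100)[:2]
for q in((439,189.7),(438.8,178.2),(432.1,168.5),(421.6,163.4)):
    p=ray("top",*q,107)[:2]-h;print(np.degrees(np.arctan2(p[1],p[0])))
E
```

```text
top red 32 [421.7 163.2] [ 711.9 -181.5  107. ]
side red 12 [453.7  86.8] [  237.9 -1469.7   107. ]
side red 18 [452.2  98.1] [  263.1 -1239.6   107. ]
side red 19 [450.6 109.8] [  285.  -1044.3   107. ]
side red 13 [449. 120.] [ 301.5 -901.6  107. ]
side red 23 [279.1 199.1] [ 707.5 -173.2  107. ]
9.7667 [ 533.9 -132.2  185.2] [ 3.142e+00 -3.000e-03  2.919e+00] -0.0 [ 0.4 -0.3 -0.6] shift cm [54.94  1.1  18.66]
-101.32295679956901
-71.15423480647358
-41.78533474663596
-13.413891761450945
```

View pics/side10.png

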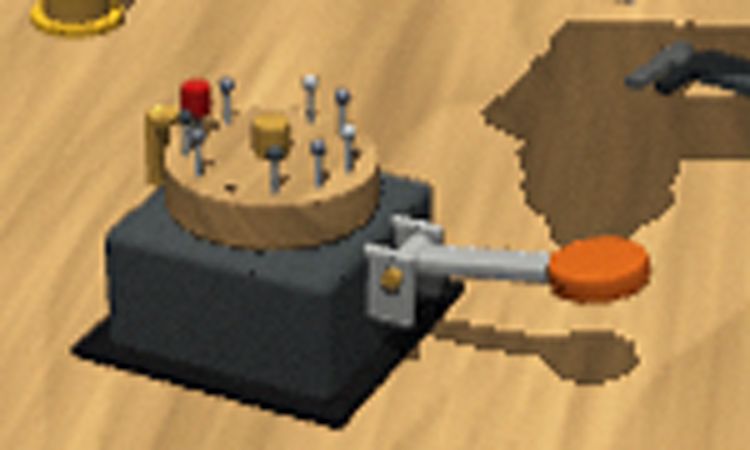

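View pics/top10.png

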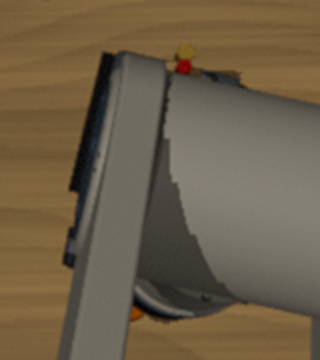

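The red bur is beside the brass pointer in both views, the lever is up and the arm is clear.

```bash
python3 -c "
from rig import r
print(r.sign_off())"
```

```text
the job is handed in; nothing more can be done
None
```

I pressed the orange lever fully down three times with the shut fingertips and let it spring right back up after each press. The job was handed in at about 9.8 s.

- **Presses:** each one reached the lower stop, with about 24–27 N vertical force on the tool at about 43 mm height. The first press was crept down in small steps without letting up. I confirmed the lever was back up by camera after every release.
- **Carousel:** the red bur moved about 30°, 29° and 28° by my measurement. The shortfall from 30° on the last two is probably error in my hub position. It ended beside the brass pointer in both views and held when the lever came up.
- **Last checks:** the orange lever was up, the gripper was at about 185 mm height, and the tool force was about zero.
- **Blue stand:** the arm never went near it, though I took no final picture of that stand.
- **Disagreement:** the two cameras differed by about 9 mm on the pad's y position. I put this down to the pad's rim showing in the side view and used the top view. The fingertips landed on the pad.

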